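# Set the coffee grinder's lever to the red dot and start it

### The arm

A 6-joint arm with a two-finger parallel gripper is mounted at the origin on the work surface. World frame = base frame: x ahead of the robot, y to its left, z up, the work surface at z = 0. Lengths are in mm, angles in degrees, forces in N, time in s.
With the tool pointing down it reaches from about 375 to 900 mm from the base axis. Payload 3.1 kg.
Tool frame: the origin (TCP) lies at the very end of the fingers, on their centre line; the grasp point (between the pads) lies 19 mm behind it (ctrl.grasp_offset is the distance from the TCP to the grasp point, in mm); y points along the fingers, z is the direction in which the jaws open and shut, and the axes are right-handed (so a half turn about y gives the same grasp; the last joint's range is limited). The gripper opens to 87 mm and grips with 3 to 60 N. Pads are 19 mm wide; open, the fingers measure 117 mm over their backs; the gripper's body (75 mm by 190 mm) begins 51 mm behind the grasp point.
Start: joints at [63.856, 30.224, 82.088, -0, 67.689, -10.227], TCP at [171.36, 601.026, 222.548] pointing down, gripper open.
Joint ranges: [-176.69, 176.69], [-43.24, 126.21], [12.49, 139.97], [-82, 262], [0, 151.66], [-163.58, 163.58]. Speed limits (degrees/s): [159.86, 159.86, 180, 180, 180, 180].

### API

Orientations are given as a 3x3 rotation matrix whose columns are the frame's x, y, z axes.
In Python, from workcell import ctrl gives the robot as it stands.
- The arm moves only by the shell command python3 -m handwheel 'ROWS' [OPENING]. ROWS is JSON, a list of rows, each an object with "dp": the shift along the tool's x, y, z in cm, a list of three; "angular": the turn, a rotation vector about the tool's x, y, z in rad, a list of three. A call has 1 to 12 rows; each row shifts and turns the commanded pose from where the row before left it, along the tool's axes as they then stand; what a row does not reach is not made up. A row lasts 1/8 s, in which the tool goes at most 62.5 mm and 10.7 degrees, less where a joint would pass 70% of its speed; a pose out of reach is approached as far as the arm can. A call is refused whole if a number of a shift passes 6.25 or a number of a turn 0.188, either way. A call with a gripper value outside its range is refused whole. OPENING is the closure in counts, from 0 (fully open) to 255 (shut), set as the call begins (- or left out, the last holds). The fingers move at their own pace and stop on an object; the grip force is fixed at half the most. Time passes only in rows, so rows that do not move let the fingers close. It gives the time, the measured TCP pose, the force and the opening at its end, in the units of the state.
- ctrl.get_state(): the state, without advancing time (a new reading comes with each control period).
- ctrl.grab_frame(name): name is "side" or "top" or "wrist"; returns a dict with "image" (420x560x3 uint8, red, green, blue), "mtx" (3x3 intrinsics, pixels), "eye" and "attitude" of the camera in the world. Camera axes: x right, y down, z forward; pixel columns grow to the right and rows downward; lengths in mm; the calibration is good to about 2 mm. A picture is of the moment at which its call begins. There is no depth.
- ctrl.job_done(): hands the job in, once; it reports no verdict.
The state is a dict: "t": time; "joint_positions": joint angles; "qd": joint speeds; "tau": joint torques, N m; "position": TCP position; "orientation": TCP orientation; "ft_force": force on the tool from outside, world axes, zero at the start; "wrist_torque": the same for the moment, N m; "gripper_width": opening from 0.0 (shut) to 1.0 (fully open).
Only numpy, scipy, OpenCV 4.12 (cv2) and the standard library are available. Lean on these libraries where they do the work, as an engineer would, in place of code of your own. Each camera call takes 0.05 s, during which the arm holds its last target.

### The job

Gently push the coffee grinder's lever round, with the fingers against the side of its upright post and without gripping it, until the white pointer line aims at the middle of the red dot. Then press the round button in the middle of the grinder all the way down and let go of it, leaving the lever on the red dot. Do not press the button before the lever is set, and leave the mug, ramekin, brush and bowl where they are.

Things in the scene. Friction and masses are not known exactly. Their poses are not given: they have to be found in the camera images.
- grinder: White coffee grinder fixed to the cart, 180 mm across; origin under its centre, on the axis the lever ring turns about; +x to its front (catch cup, 70 mm high; faces away from the robot +-23 deg). Fixed white cap with four dots and the start button, 136 mm across, top at 138 mm; around it the dark lever ring, 172 mm across, top at 133 mm. Hopper 135 mm behind the axis, 94 mm across, 183 mm high.
- grind_ring (a joint): Angle of the lever ring, rad: 0 with the lever straight to the grinder's front, positive counter-clockwise seen from above; stops at -1.35 and +1.35. It starts within 0.2 of 0. It is stiff by friction (about 1.5 N sideways at the post) and stays where it is left, without spring.
- lever_post (a point): Top centre of the upright square post (black, steel cap, 18 mm wide, two sides radial) at the lever's outer end, 125 mm from the turning axis, 174 mm above the grinder's origin. It stands 42 mm above the flat lever arm (18 mm wide, top at 132 mm). Push the post sideways, from either side; it takes at most 15 N from the fingers.
- pointer (a point): The spot, fixed to the lever ring, at which the white pointer line on the lever aims: on the line from the turning axis to the post, 56 mm from the axis, just above the cap. When it lies over a dot's centre, the lever is set to that dot.
- start (a joint): Travel of the start button, m: 0 up, 0.006 fully down; it springs back when let go.
- start_top (a point): Centre of the top of the black round start button (36 mm in diameter) on the turning axis, in the middle of the cap. Fully down is 6 mm lower and takes 5 N straight down.
- dot_red: The red dot on the cap: a disc 20 mm across, 2 mm thick, its centre 56 mm from the turning axis; origin at the centre of its underside. This is the mark to set. The four dots sit at -1.0, -0.5, +0.5 and +1.0 rad of lever angle, in any order of colours.
- dot_blue: The blue dot on the cap: a disc 20 mm across, 2 mm thick, its centre 56 mm from the turning axis; origin at the centre of its underside. Not the mark wanted. The four dots sit at -1.0, -0.5, +0.5 and +1.0 rad of lever angle, in any order of colours.
- dot_green: The green dot on the cap: a disc 20 mm across, 2 mm thick, its centre 56 mm from the turning axis; origin at the centre of its underside. Not the mark wanted. The four dots sit at -1.0, -0.5, +0.5 and +1.0 rad of lever angle, in any order of colours.
- dot_yellow: The yellow dot on the cap: a disc 20 mm across, 2 mm thick, its centre 56 mm from the turning axis; origin at the centre of its underside. Not the mark wanted. The four dots sit at -1.0, -0.5, +0.5 and +1.0 rad of lever angle, in any order of colours.
- mug: Loose blue enamel mug, 82 mm across, 85 mm high; origin at the centre of its underside. Leave alone.
- ramekin: Loose white ceramic ramekin, 90 mm across, 45 mm high; origin at the centre of its underside. Leave alone.
- brush: Loose brush, 200 mm long, lying beyond the grinder; origin near its middle, x along it. Leave alone.
- bowl: Loose stainless mixing bowl, 190 mm across, 90 mm high; origin at the centre of its underside. Leave alone.

How it is judged:
By the outcome, as a careful person would: the job done as asked, in the order asked, and still so for the second after the job is handed in, with the robot touching nothing.
It also fails if it takes over 45 s, if anything falls off the work surface, if the arm or the gripper's body presses on something with over 40 N, if the wrist force passes 120 N, or if a joint passes its speed limit or range.

## Working session

There is one attempt and no reset: what is moved stays moved. The work goes in short steps, Python scripts to look and compute and a shell command to move; the robot and the scene stay as the last step left them, time stands still between calls to the robot, and variables do not carry over. Pictures are saved under pics/ and viewed, and the job is handed in when it is done.

```bash
mkdir -p pics; ls; python3 - <<'E'
from workcell import ctrl
import cv2
s=ctrl.get_state()
for k in ("t","position","orientation","ft_force","gripper_width"): print(k,s[k])
for n in ("side","top","wrist"):
    f=ctrl.grab_frame(n); cv2.imwrite(f"pics/{n}0.png",f["image"][:,:,::-1]); print(n,f["mtx"],f["eye"],f["attitude"])
E
```

```text
pics
t 0.0
position [171.06384862 600.37447354 221.58092842]
orientation [[ 9.61658637e-01 -9.24131400e-04  2.74247721e-01]
 [-2.74249045e-01 -1.93951327e-03  9.61656747e-01]
 [-3.56790102e-04 -9.99997692e-01 -2.11859185e-03]]
ft_force [-0.06405117  0.31717341  0.68315399]
gripper_width 0.9978243905591874
side [[392.37137024   0.         282.53260364]
 [  0.         392.37137024 217.40224355]
 [  0.           0.           1.        ]] [507.19226313 567.56230567 789.71299755] [[-0.97774197 -0.15207598  0.14454593]
 [-0.20927964  0.75589349 -0.62034431]
 [-0.01492186 -0.63678719 -0.7708952 ]]
top [[422.25893259   0.         283.55999617]
 [  0.         422.25893259 206.83811399]
 [  0.           0.           1.        ]] [ 473.58154095   19.25826473 1076.62503227] [[ 0.02165011 -0.98721444  0.15792065]
 [-0.99971602 -0.01980395  0.01325492]
 [-0.00995799 -0.15816277 -0.98736284]]
wrist [[338.65859339   0.         281.82356965]
 [  0.         338.65859339 210.54103126]
 [  0.           0.           1.        ]] [100.29740945 620.74680044 384.04134006] [[ 0.27494436  0.92610945  0.25831548]
 [ 0.96145776 -0.26423679 -0.07601248]
 [-0.00213942  0.26925863 -0.96306553]]
```

View pics/side0.png

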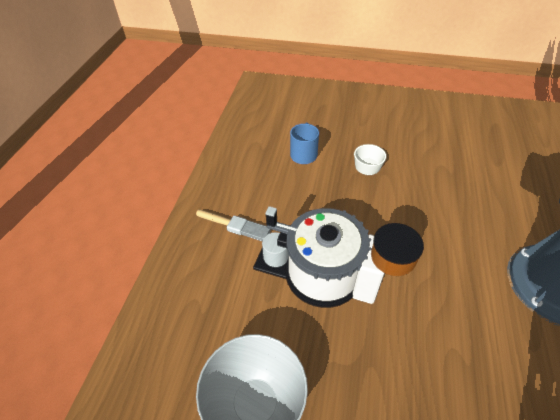

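View pics/top0.png

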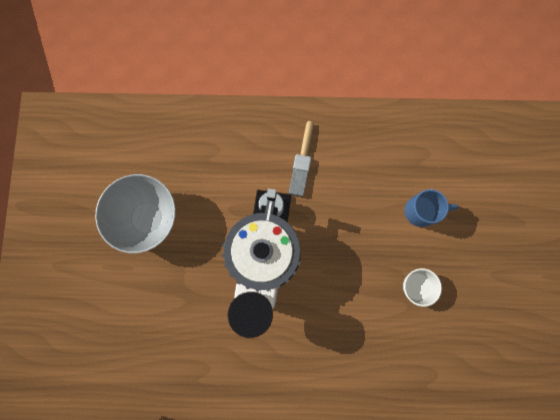

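The side view shows the grinder at about (330,240), with the post cap at (271,213). The top view shows the button at (262,250), red dot at (277,231), green (285,240), yellow (254,228), blue (243,234) and the post at (271,194).

```bash
cat > h.py <<'E'
from workcell import ctrl
import cv2, numpy as np
def ray(f,uv,z):
    d=np.linalg.solve(f["mtx"],np.array([uv[0],uv[1],1.])); d=np.array(f["attitude"])@d; e=np.array(f["eye"])
    return e+d*(z-e[2])/d[2]
def proj(f,p):
    c=np.array(f["attitude"]).T@(np.array(p)-np.array(f["eye"])); q=np.array(f["mtx"])@c; return q[:2]/q[2]
def tri(f1,u1,f2,u2):
    A=[];b=[]
    for f,u in((f1,u1),(f2,u2)):
        d=np.array(f["attitude"])@np.linalg.solve(f["mtx"],np.array([u[0],u[1],1.])); d/=np.linalg.norm(d)
        P=np.eye(3)-np.outer(d,d); A.append(P); b.append(P@np.array(f["eye"]))
    return np.linalg.lstsq(np.vstack(A),np.hstack(b),rcond=None)[0]
R={"red":((0,4),(175,180)),"yellow":((22,32),),"green":((50,80),),"blue":((112,125),)}
def dots(f,box):
    x0,y0,x1,y1=box
    hsv=cv2.cvtColor(f["image"],cv2.COLOR_RGB2HSV); o={}
    for n,rs in R.items():
        m=np.zeros(hsv.shape[:2],np.uint8)
        for a,b in rs: m|=cv2.inRange(hsv,(a,150,90),(b,255,255))
        k=np.zeros_like(m);k[y0:y1,x0:x1]=1; m*=k
        N,L,st,c=cv2.connectedComponentsWithStats(m)
        if N>1:
            i=1+np.argmax(st[1:,4]); o[n]=(c[i],st[i,4])
    return o
E
python3 - <<'E'
from h import *
T=ctrl.grab_frame("top");S=ctrl.grab_frame("side")
dt=dots(T,(225,215,300,290));ds=dots(S,(285,205,375,285))
for n in R:
    print(n,dt.get(n),ds.get(n))
    if n in dt: print(ray(T,dt[n][0],140))
    if n in ds: print(ray(S,ds[n][0],140))
for n,f,b in(("top",T,(220,180,305,340)),("side",S,(250,195,430,310))):
    i=f["image"][b[1]:b[3],b[0]:b[2],::-1]; k=4 if n=="side" else 3.7
    cv2.imwrite(f"pics/{n}z.png",cv2.resize(i,None,fx=k,fy=k,interpolation=cv2.INTER_CUBIC))
E
```

```text
red (array([276.55813953, 230.1627907 ]), np.int32(43)) (array([308.47619048, 221.4047619 ]), np.int32(42))
[570.47600187  46.2850489  140.        ]
[572.58808545  44.64588155 140.        ]
yellow (array([252.77142857, 226.57142857]), np.int32(35)) (array([300.91666667, 240.85416667]), np.int32(48))
[577.42414225  99.55949753 140.        ]
[579.12892144  98.14898502 140.        ]
green (array([285., 239.]), np.int32(1)) (array([319.75757576, 216.42424242]), np.int32(33))
[551.17919228  27.07149288 140.        ]
[551.16676672  26.2920858  140.        ]
blue None None
```

View pics/topz.png

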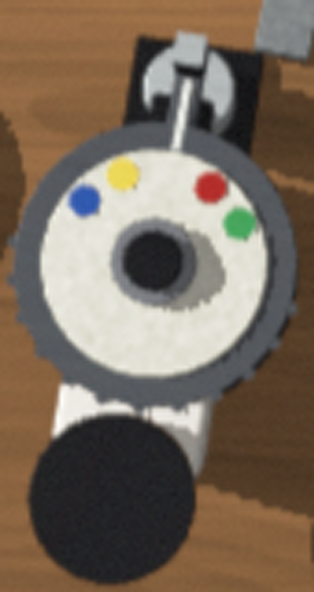

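View pics/sidez.png

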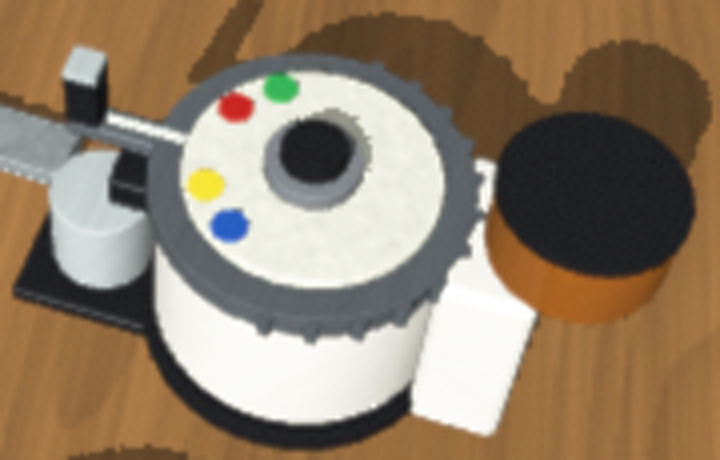

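View pics/wrist0.png

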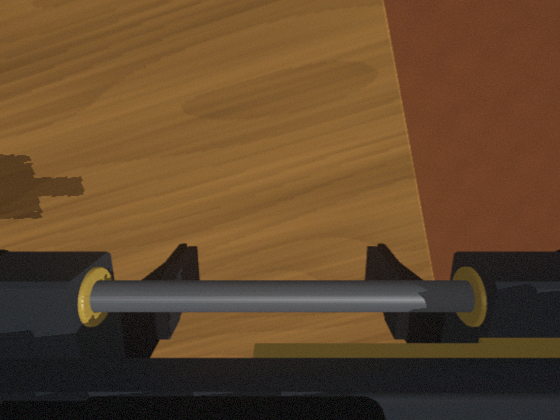

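```bash
cat >> h.py <<'E'
R={"red":((0,5),(172,180)),"yellow":((22,34),),"green":((50,85),),"blue":((106,128),)}
LIM={"red":150,"yellow":110,"green":90,"blue":100}
def dots(f,box):
    x0,y0,x1,y1=box
    hsv=cv2.cvtColor(f["image"],cv2.COLOR_RGB2HSV); o={}
    for n,rs in R.items():
        m=np.zeros(hsv.shape[:2],np.uint8)
        for a,b in rs: m|=cv2.inRange(hsv,(a,LIM[n],60),(b,255,255))
        k=np.zeros_like(m);k[y0:y1,x0:x1]=1; m*=k
        N,L,st,c=cv2.connectedComponentsWithStats(m)
        if N>1:
            i=1+np.argmax(st[1:,4]); o[n]=(c[i],st[i,4])
    return o
ANG={"red":-.5,"green":-1.,"yellow":.5,"blue":1.}
from scipy.optimize import least_squares
def fit(pts):
    def r(x): return np.concatenate([np.array(p[:2])-x[:2]-56*np.array([np.cos(x[2]+ANG[n]),np.sin(x[2]+ANG[n])]) for n,p in pts.items()])
    s=least_squares(r,[525,65,0]); return s.x,np.abs(s.fun).max()
E
python3 - <<'E'
from h import *
T=ctrl.grab_frame("top");S=ctrl.grab_frame("side")
dt=dots(T,(228,219,297,280));ds=dots(S,(290,208,375,285))
P={"t":{},"s":{},"x":{}}
for n in R:
    P["t"][n]=ray(T,dt[n][0],140);P["s"][n]=ray(S,ds[n][0],140);P["x"][n]=tri(T,dt[n][0],S,ds[n][0])
    print(n,dt[n],ds[n],*[P[k][n].round(1) for k in"tsx"])
for k in"tsx": print(k,fit(P[k]))
# post cap and button: zoom coords
pt=np.array([191,50])/3.7+[220,180]-.4; ps=np.array([84,65])/4+[250,195]-.4
print("post",tri(T,pt,S,ps),ray(T,pt,174),ray(S,ps,174))
bt=np.array([153,262])/3.7+[220,180]-.4; bs=np.array([317,152])/4+[250,195]-.4
print("button",tri(T,bt,S,bs))
E
```

```text
red (array([276.55813953, 230.1627907 ]), np.int32(43)) (array([308.5  , 221.425]), np.int32(40)) [570.5  46.3 140. ] [572.5  44.7 140. ] [571.3  46.2 141.8]
yellow (array([252.65384615, 226.71153846]), np.int32(52)) (array([301.        , 240.62068966]), np.int32(58)) [577.1  99.8 140. ] [579.1  97.5 140. ] [577.8  99.6 142.7]
green (array([284.29787234, 240.06382979]), np.int32(47)) (array([319.58823529, 216.50980392]), np.int32(51)) [548.8  28.6 140. ] [551.5  26.6 140. ] [550.   28.5 142.2]
blue (array([242.41666667, 233.75      ]), np.int32(48)) (array([306.87272727, 250.98181818]), np.int32(55)) [560.9 122.1 140. ] [562.9 120.5 140. ] [561.7 121.9 142. ]
t (array([ 5.24934351e+02,  7.92191214e+01, -1.26987446e-01]), np.float64(0.19389056532719096))
s (array([ 5.27096554e+02,  7.71570072e+01, -1.22123631e-01]), np.float64(0.28381508275948164))
x (array([ 5.25807250e+02,  7.89711441e+01, -1.24067731e-01]), np.float64(0.11189426408709835))
post [649.3073759   59.0114806  172.86150916] [647.661836    58.88667541 174.        ] [650.47907483  59.79257374 174.        ]
button [524.78811194  78.61356192 156.52584574]
```

```bash
python3 -m handwheel '[{"dp":[2.5,0,-1.4],"angular":[0,0,0]},{"dp":[5,0,-2.8],"angular":[0,0,0]},{"dp":[5,0,-2.8],"angular":[0,0,0]},{"dp":[5,0,-2.8],"angular":[0,0,0]},{"dp":[5,0,-2.8],"angular":[0,0,0]},{"dp":[5,0,-2.8],"angular":[0,0,0]},{"dp":[5,0,-2.8],"angular":[0,0,0]},{"dp":[5,0,-2.8],"angular":[0,0,0]},{"dp":[5,0,-2.8],"angular":[0,0,0]},{"dp":[5,0,-2.8],"angular":[0,0,0]},{"dp":[5,0,-2.8],"angular":[0,0,0]},{"dp":[3,0,-1.8],"angular":[0,-0.124,0]}]' 255
cat > st.py <<'E'
from h import *
s=ctrl.get_state(); p=np.array(s["position"]);O=np.array(s["orientation"])
print("t",s["t"],"p",p.round(1),"xang",np.arctan2(O[1,0],O[0,0]).round(3),"tilt",O[2].round(3),"F",np.array(s["ft_force"]).round(2),"g",round(s["gripper_width"],3))
c=np.array([526,78.2]);d=p[:2]-c;print("r,a",np.hypot(*d).round(1),np.arctan2(d[1],d[0]).round(3))
def to(x,y,z): print("dp cm",(O.T@(np.array([x,y,z])-p)/10).round(2))
E
python3 -c "
from st import *
to(657,108.6,150)"
```

```text
t: 1.85
position: [621.7, 146.3, 222.6]
orientation: [[0.988, 0.001, 0.152], [-0.152, -0.0, 0.988], [0.001, -1.0, -0.0]]
ft_force: [-0.0, 0.0, -1.1]
gripper_width: 0.007
t 1.85 p [621.7 146.3 222.6] xang -0.153 tilt [ 0.001 -1.    -0.   ] F [-0.04  0.03 -1.08] g 0.007
r,a 117.5 0.619
dp cm [ 4.06  7.26 -3.19]
```

```bash
python3 -m handwheel '[{"dp":[2,0,-1.6],"angular":[0,0,0]},{"dp":[2,0,-1.6],"angular":[0,0,0]},{"dp":[0,2,0],"angular":[0,0,0]},{"dp":[0,3,0],"angular":[0,0,0]},{"dp":[0,2.2,0],"angular":[0,0,0]},{"dp":[0,0,0],"angular":[0,0,0]}]'
python3 - <<'E'
from st import *
for n in("wrist","side"):
    f=ctrl.grab_frame(n);cv2.imwrite(f"pics/{n}1.png",f["image"][:,:,::-1])
E
```

```text
t: 2.6
position: [652.5, 111.4, 148.6]
orientation: [[0.988, -0.005, 0.153], [-0.153, 0.0, 0.988], [-0.005, -1.0, -0.001]]
ft_force: [0.3, -0.3, 0.7]
gripper_width: 0.007
t 2.6 p [652.5 111.4 148.6] xang -0.154 tilt [-0.005 -1.    -0.001] F [ 0.28 -0.33  0.69] g 0.007
r,a 130.8 0.257
```

View pics/wrist1.png

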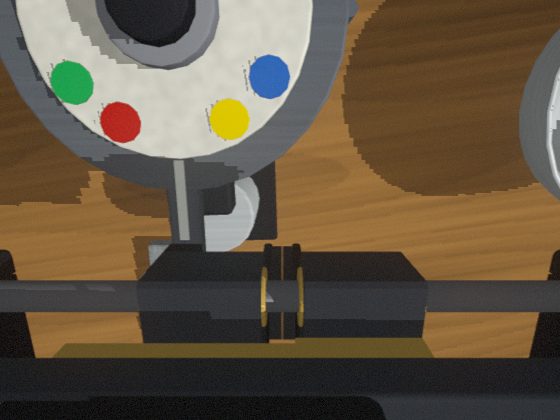

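View pics/side1.png

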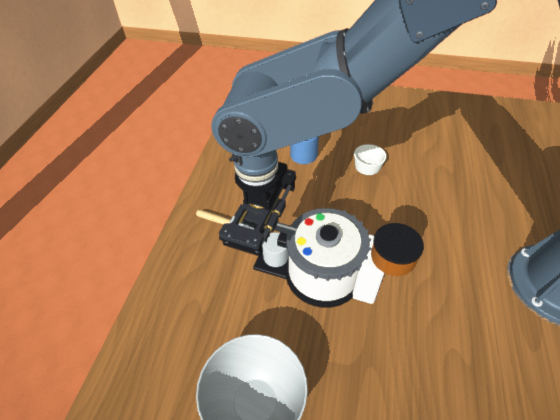

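The wrist view shows the pointer line at col 182, red dot (120,121), yellow (229,118), and closed finger tips at cols 264–300. The post is to the left, partly hidden by the gripper at about (158,250), so I'll creep to contact.

```bash
python3 -m handwheel '[{"dp":[-0.3,0,-1],"angular":[0,0,0]},{"dp":[-0.2,0,-1],"angular":[0,0,0]},{"dp":[0,0,-0.4],"angular":[0,0,0]},{"dp":[0,0,0],"angular":[0,0,0]}]'
python3 -m handwheel '[{"dp":[0,0,-0.3],"angular":[0,0,0]},{"dp":[0,0,0],"angular":[0,0,0]}]'
python3 -m handwheel '[{"dp":[0,0,-0.3],"angular":[0,0,0]},{"dp":[0,0,0],"angular":[0,0,0]}]'
python3 -c "
from st import *
f=ctrl.grab_frame('wrist');cv2.imwrite('pics/w2.png',f['image'][:,:,::-1])"
```

```text
t: 3.2
position: [645.6, 87.4, 150.9]
orientation: [[0.988, 0.001, 0.154], [-0.154, 0.0, 0.988], [0.001, -1.0, 0.0]]
ft_force: [-0.4, 0.6, 0.7]
gripper_width: 0.004
t: 3.45
position: [645.1, 85.1, 150.5]
orientation: [[0.988, -0.0, 0.153], [-0.153, -0.0, 0.988], [-0.0, -1.0, -0.0]]
ft_force: [-0.1, -0.0, -0.9]
gripper_width: 0.0
t: 3.7
position: [644.6, 82.0, 150.5]
orientation: [[0.988, -0.0, 0.153], [-0.153, -0.0, 0.988], [-0.0, -1.0, -0.0]]
ft_force: [-0.4, -0.5, 0.4]
gripper_width: 0.006
t 3.7 p [644.6  82.  150.5] xang -0.154 tilt [-0. -1. -0.] F [-0.41 -0.52  0.42] g 0.006
r,a 118.7 0.032
```

View pics/w2.png

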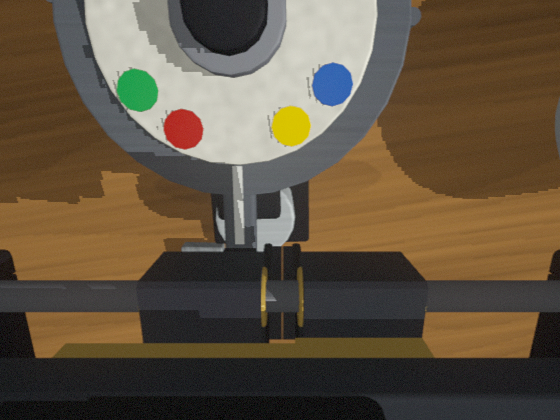

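```bash
python3 -m handwheel '[{"dp":[0,0,-0.3],"angular":[0,0,0]},{"dp":[0,0,-0.3],"angular":[0,0,0]},{"dp":[0.05,0,-0.3],"angular":[0,0.025,0]},{"dp":[0.05,0,-0.3],"angular":[0,0.025,0]}]'
python3 -m handwheel '[{"dp":[0.1,0,-0.5],"angular":[0,0.042,0]},{"dp":[0.1,0,-0.5],"angular":[0,0.042,0]},{"dp":[0,0,0],"angular":[0,0,0]}]'
python3 -c "
from st import *
f=ctrl.grab_frame('wrist');cv2.imwrite('pics/w3.png',f['image'][:,:,::-1])"
```

```text
t: 4.25
position: [643.6, 70.2, 150.5]
orientation: [[0.979, -0.0, 0.204], [-0.204, 0.0, 0.979], [-0.0, -1.0, 0.0]]
ft_force: [0.4, 1.4, -0.4]
gripper_width: 0.004
t: 4.62
position: [643.5, 59.1, 150.6]
orientation: [[0.959, 0.0, 0.285], [-0.285, -0.001, 0.959], [0.0, -1.0, -0.001]]
ft_force: [0.4, 0.7, 0.9]
gripper_width: 0.001
t 4.625 p [643.5  59.1 150.6] xang -0.289 tilt [ 0.    -1.    -0.001] F [0.37 0.71 0.88] g 0.001
r,a 119.0 -0.161
```

View pics/w3.png

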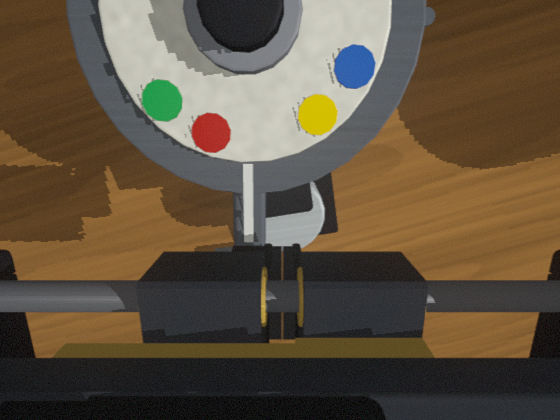

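```bash
cat >> h.py <<'E'
def lever(f,box=(0,0,560,245),z=133.,zd=140.,rr=(74,110)):
    d=dots(f,box); x,e=fit({n:ray(f,d[n][0],zd) for n in d})
    im=cv2.cvtColor(f["image"],cv2.COLOR_RGB2HSV)
    m=cv2.inRange(im,(0,0,115),(180,70,255)); v,u=np.nonzero(m[box[1]:box[3],box[0]:box[2]]); u=u+box[0];v=v+box[1]
    P=np.array([ray(f,(a,b),z)[:2] for a,b in zip(u,v)]); q=P-x[:2]
    r=np.hypot(*q.T); a=np.arctan2(q[:,1],q[:,0])-x[2]
    k=(r>rr[0])&(r<rr[1])&(abs(a)<1.2)
    a0=np.median(a[k]); k&=abs(a-a0)<.06
    lo=[a[k&(r<(sum(rr)/2))].mean(),a[k&(r>=(sum(rr)/2))].mean()]
    vx,vy,_,_=cv2.fitLine(P[k].astype(np.float32),cv2.DIST_L2,0,.01,.01).ravel()
    ld=np.arctan2(vy,vx); ld=(ld-x[2]+np.pi/2)%np.pi-np.pi/2
    print("centre",x.round(3),"err",e.round(2),"dots",list(d),"lever",a[k].mean().round(4),"in/out",np.round(lo,4),"linedir",round(float(ld),3),"n",k.sum())
E
python3 -c "
from st import *
lever(ctrl.grab_frame('wrist'))
lever(ctrl.grab_frame('wrist'),z=134.5)"
```

```text
t 4.675 p [643.6  59.1 150.6] xang -0.288 tilt [ 0.001 -1.    -0.001] F [-0.32 -0.29 -0.2 ] g 0.002
r,a 119.2 -0.161
centre [ 5.24939e+02  7.63640e+01 -1.27000e-01] err 0.12 dots ['red', 'yellow', 'green', 'blue'] lever -0.0011 in/out [    nan -0.0011] linedir -1.556 n 406
centre [ 5.24949e+02  7.63580e+01 -1.26000e-01] err 0.15 dots ['red', 'yellow', 'green', 'blue'] lever 0.0031 in/out [   nan 0.0031] linedir -1.55 n 430h.py:52: RuntimeWarning: Mean of empty slice.
  lo=[a[k&(r<(sum(rr)/2))].mean(),a[k&(r>=(sum(rr)/2))].mean()]
  ret = ret.dtype.type(ret / rcount)
```

```bash
python3 -c "
from st import *
f=ctrl.grab_frame('wrist');im=f['image']
for v in (175,195,215,235): print(v,[im[v,u].tolist() for u in (238,245,249,253,260,300)])
d=dots(f,(0,0,560,245));x,e=fit({n:ray(f,d[n][0],140) for n in d})
ps=[ray(f,p,133) for p in((249,168),(249,235))]
for p in ps:
  q=p[:2]-x[:2];print(p,np.hypot(*q),np.arctan2(q[1],q[0])-x[2])
"
```

```text
t 4.775 p [643.7  59.4 150.7] xang -0.288 tilt [ 0.001 -1.    -0.   ] F [-0.24 -0.31  0.26] g 0.004
r,a 119.2 -0.158
175 [[93, 96, 100], [201, 202, 196], [202, 203, 196], [100, 104, 106], [95, 101, 102], [93, 96, 101]]
195 [[66, 69, 70], [202, 204, 197], [202, 203, 196], [97, 102, 103], [96, 99, 105], [46, 50, 50]]
215 [[61, 60, 63], [201, 203, 196], [200, 202, 195], [107, 109, 114], [95, 98, 103], [163, 169, 168]]
235 [[59, 61, 61], [148, 150, 143], [137, 139, 133], [65, 64, 68], [92, 97, 100], [164, 167, 167]]
[593.70078071  55.72560376 133.        ] 71.78378341930532 -0.16491631818445213
[629.71776933  43.99913325 133.        ] 109.65480940970498 -0.17303612144369046
```

```bash
python3 - <<'E'
s=open('h.py').read()
s=s.replace('m=cv2.inRange(im,(0,0,115),(180,70,255))','g=f["image"].astype(int); m=((g[:,:,0]-g[:,:,2]>2)&(g.max(2)>115)&(g.max(2)-g.min(2)<25)).astype(np.uint8)')
open('h.py','w').write(s)
E
python3 -c "
from st import *
lever(ctrl.grab_frame('wrist'))
lever(ctrl.grab_frame('wrist'),z=134.5)"
```

```text
t 4.825 p [643.6  59.6 150.6] xang -0.288 tilt [ 0.001 -1.    -0.   ] F [0.56 0.51 0.1 ] g 0.008
r,a 119.1 -0.157
centre [ 5.24933e+02  7.63330e+01 -1.26000e-01] err 0.13 dots ['red', 'yellow', 'green', 'blue'] lever -0.1807 in/out [-0.181  -0.1803] linedir -0.178 n 587
centre [ 5.24929e+02  7.63390e+01 -1.26000e-01] err 0.14 dots ['red', 'yellow', 'green', 'blue'] lever -0.1797 in/out [-0.1803 -0.179 ] linedir -0.174 n 591
```

Lever is at -0.18, and the line passes through the axis consistently. It has -0.32 to go; I'll push -0.25 first.

```bash
python3 -m handwheel '[{"dp":[0.05,0,-0.3],"angular":[0,0.025,0]},{"dp":[0.09,0,-0.6],"angular":[0,0.05,0]},{"dp":[0.09,0,-0.6],"angular":[0,0.05,0]},{"dp":[0.09,0,-0.6],"angular":[0,0.05,0]},{"dp":[0.09,0,-0.6],"angular":[0,0.05,0]},{"dp":[0.05,0,-0.3],"angular":[0,0.025,0]},{"dp":[0,0,0],"angular":[0,0,0]}]'
python3 -c "
from st import *
f=ctrl.grab_frame('wrist');cv2.imwrite('pics/w4.png',f['image'][:,:,::-1])
lever(f)"
```

```text
t: 5.8
position: [636.2, 30.3, 150.6]
orientation: [[0.859, 0.0, 0.512], [-0.512, -0.0, 0.859], [0.0, -1.0, -0.0]]
ft_force: [-0.4, -0.1, -0.2]
gripper_width: 0.007
t 5.8 p [636.2  30.3 150.6] xang -0.538 tilt [ 0. -1. -0.] F [-0.39 -0.11 -0.17] g 0.007
r,a 120.2 -0.41
centre [ 5.24966e+02  7.63480e+01 -1.26000e-01] err 0.15 dots ['red', 'yellow', 'green', 'blue'] lever -0.4275 in/out [-0.4281 -0.4269] linedir -0.421 n 595
```

View pics/w4.png

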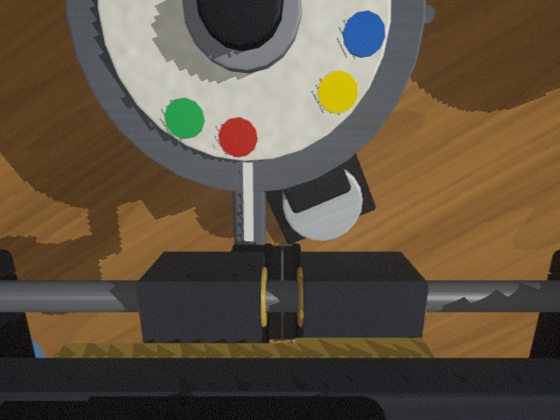

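Red dot (238,137), line at cols 243–254: -0.0725 rad remains. I'll close it in two parts.

```bash
python3 -m handwheel '[{"dp":[0.04,0,-0.24],"angular":[0,0.02,0]},{"dp":[0.04,0,-0.24],"angular":[0,0.02,0]},{"dp":[0.02,0,-0.18],"angular":[0,0.015,0]},{"dp":[0,0,0],"angular":[0,0,0]}]'
python3 -c "
from st import *
f=ctrl.grab_frame('wrist')
lever(f);lever(f,z=134.5)"
```

```text
t: 6.35
position: [633.6, 24.2, 150.6]
orientation: [[0.829, 0.0, 0.559], [-0.559, -0.0, 0.829], [0.0, -1.0, -0.0]]
ft_force: [1.1, 0.6, -0.3]
gripper_width: 0.008
t 6.35 p [633.6  24.2 150.6] xang -0.593 tilt [ 0. -1. -0.] F [ 1.11  0.6  -0.32] g 0.008
r,a 120.4 -0.465
centre [ 5.2495e+02  7.6341e+01 -1.2700e-01] err 0.15 dots ['red', 'yellow', 'green', 'blue'] lever -0.4809 in/out [-0.4813 -0.4806] linedir -0.48 n 610
centre [ 5.2495e+02  7.6341e+01 -1.2700e-01] err 0.15 dots ['red', 'yellow', 'green', 'blue'] lever -0.4793 in/out [-0.4794 -0.4792] linedir -0.48 n 609
```

```bash
python3 -m handwheel '[{"dp":[0.02,0,-0.12],"angular":[0,0.01,0]},{"dp":[0.02,0,-0.11],"angular":[0,0.01,0]},{"dp":[0,0,0],"angular":[0,0,0]}]'
python3 -c "
from st import *
f=ctrl.grab_frame('wrist')
lever(f);lever(f,z=134.5)
T=ctrl.grab_frame('top');S=ctrl.grab_frame('side')
cv2.imwrite('pics/s5.png',S['image'][:,:,::-1])"
```

```text
t: 6.78
position: [632.7, 22.2, 150.6]
orientation: [[0.818, 0.0, 0.575], [-0.575, -0.0, 0.818], [0.0, -1.0, -0.0]]
ft_force: [0.9, 0.5, -0.5]
gripper_width: 0.001
t 6.775 p [632.7  22.2 150.6] xang -0.613 tilt [ 0. -1. -0.] F [ 0.91  0.52 -0.51] g 0.001
r,a 120.5 -0.484
centre [ 5.2496e+02  7.6339e+01 -1.2600e-01] err 0.14 dots ['red', 'yellow', 'green', 'blue'] lever -0.4994 in/out [-0.4999 -0.4988] linedir -0.495 n 600
centre [ 5.2496e+02  7.6339e+01 -1.2600e-01] err 0.14 dots ['red', 'yellow', 'green', 'blue'] lever -0.4977 in/out [-0.498  -0.4974] linedir -0.495 n 599
```

View pics/s5.png

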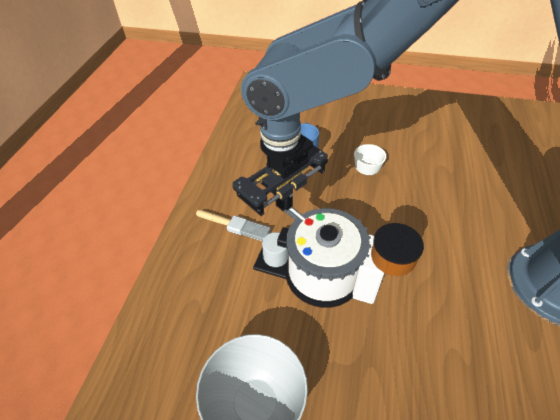

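```bash
python3 -m handwheel '[{"dp":[0,0,0.5],"angular":[0,0,0]},{"dp":[0,0,2],"angular":[0,0,0]},{"dp":[0,-2,0],"angular":[0,0,0]},{"dp":[0,-3,0],"angular":[0,0,0]},{"dp":[0,0,0],"angular":[0,0,0]}]'
python3 -c "
from st import *
to(525.5,77.5,200)
f=ctrl.grab_frame('wrist');cv2.imwrite('pics/w6.png',f['image'][:,:,::-1])
lever(f);lever(f,z=134.5)"
```

```text
t: 7.55
position: [649.6, 43.6, 203.1]
orientation: [[0.819, 0.006, 0.574], [-0.574, -0.001, 0.819], [0.006, -1.0, 0.003]]
ft_force: [0.4, -0.2, -0.8]
gripper_width: 0.004
t 7.55 p [649.6  43.6 203.1] xang -0.612 tilt [ 0.006 -1.     0.003] F [ 0.38 -0.15 -0.82] g 0.004
r,a 128.3 -0.273
dp cm [-12.11   0.23  -4.36]
centre [ 5.2497e+02  7.6380e+01 -1.2600e-01] err 0.11 dots ['red', 'yellow', 'green', 'blue'] lever -0.5006 in/out [-0.5003 -0.501 ] linedir -0.499 n 391
centre [ 5.2497e+02  7.6380e+01 -1.2600e-01] err 0.11 dots ['red', 'yellow', 'green', 'blue'] lever -0.4973 in/out [-0.4969 -0.4978] linedir -0.5 n 394
```

View pics/w6.png

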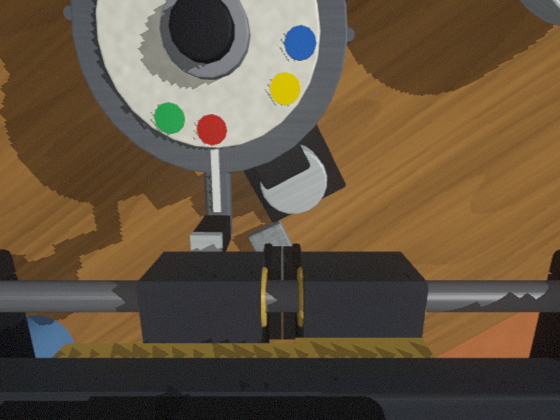

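The line (215,150)–(216,210) aims at the red dot (211,129), and the measured lever angle is -0.50. Now the button.

```bash
python3 -m handwheel '[{"dp":[-2,0,-0.7],"angular":[0,0,0]},{"dp":[-4,0,-1.4],"angular":[0,0,0]},{"dp":[-4,0,-1.4],"angular":[0,0,0]},{"dp":[-2.1,0,-0.9],"angular":[0,0,0]},{"dp":[0,0,0],"angular":[0,0,0]},{"dp":[0,0,0],"angular":[0,0,0]}]'
python3 -c "
from st import *
to(525.5,77.5,165)
f=ctrl.grab_frame('side');cv2.imwrite('pics/s7.png',cv2.resize(f['image'][150:310,220:430,::-1],None,fx=3,fy=3))"
```

```text
t: 8.35
position: [524.1, 76.2, 200.2]
orientation: [[0.818, 0.001, 0.575], [-0.575, -0.0, 0.818], [0.001, -1.0, 0.001]]
ft_force: [1.0, 0.3, -0.0]
gripper_width: 0.006
t 8.35 p [524.1  76.2 200.2] xang -0.613 tilt [ 0.001 -1.     0.001] F [ 1.02  0.34 -0.04] g 0.006
r,a 2.8 -2.334
dp cm [0.04 3.52 0.18]
```

View pics/s7.png

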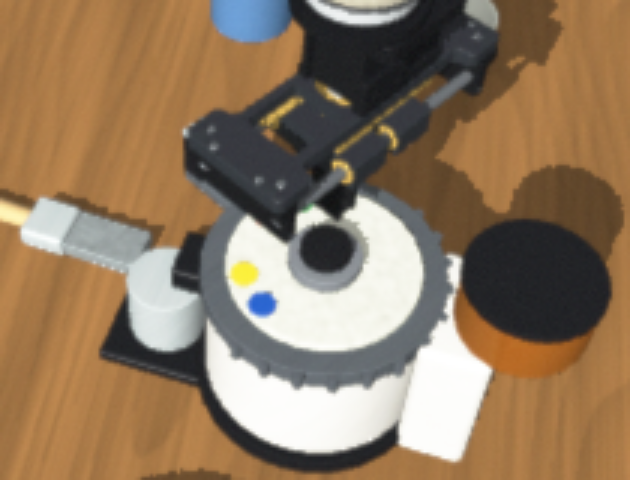

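```bash
python3 -m handwheel '[{"dp":[0.04,1.5,0.15],"angular":[0,0,0]},{"dp":[0,1.5,0],"angular":[0,0,0]},{"dp":[0,0.7,0],"angular":[0,0,0]},{"dp":[0,0,0],"angular":[0,0,0]},{"dp":[0,0,0],"angular":[0,0,0]}]'
for i in 1 2; do :; done
python3 -m handwheel '[{"dp":[0,0.2,0],"angular":[0,0,0]},{"dp":[0,0,0],"angular":[0,0,0]}]'
python3 -m handwheel '[{"dp":[0,0.2,0],"angular":[0,0,0]},{"dp":[0,0,0],"angular":[0,0,0]}]'
python3 -m handwheel '[{"dp":[0,0.2,0],"angular":[0,0,0]},{"dp":[0,0,0],"angular":[0,0,0]}]'
```

```text
t: 9.02
position: [524.2, 77.3, 163.7]
orientation: [[0.818, 0.0, 0.575], [-0.575, -0.0, 0.818], [0.0, -1.0, 0.0]]
ft_force: [0.4, -0.3, -0.1]
gripper_width: 0.007
t: 9.28
position: [524.0, 77.3, 161.8]
orientation: [[0.818, 0.0, 0.575], [-0.575, -0.0, 0.818], [0.0, -1.0, 0.0]]
ft_force: [0.4, 0.2, -0.4]
gripper_width: 0.008
t: 9.52
position: [524.2, 77.3, 159.8]
orientation: [[0.818, 0.001, 0.575], [-0.575, -0.0, 0.818], [0.001, -1.0, 0.0]]
ft_force: [-0.2, 0.2, 2.1]
gripper_width: 0.008
t: 9.78
position: [524.2, 77.3, 157.7]
orientation: [[0.818, 0.001, 0.575], [-0.575, 0.0, 0.818], [0.001, -1.0, 0.0]]
ft_force: [-0.4, -0.3, 3.9]
gripper_width: 0.005
```

```bash

python3 -m handwheel '[{"dp":[0,0.15,0],"angular":[0,0,0]},{"dp":[0,0,0],"angular":[0,0,0]}]' | egrep 'pos|force'
python3 -m handwheel '[{"dp":[0,0.1,0],"angular":[0,0,0]},{"dp":[0,0,0],"angular":[0,0,0]}]' | egrep 'pos|force'
python3 -m handwheel '[{"dp":[0,0.1,0],"angular":[0,0,0]},{"dp":[0,0,0],"angular":[0,0,0]}]'| egrep 'pos|force'
```

```text
position: [524.2, 77.3, 156.2]
ft_force: [0.2, 1.1, 4.7]
position: [524.2, 77.3, 155.2]
ft_force: [0.3, -0.1, 4.9]
position: [524.2, 77.3, 154.4]
ft_force: [-0.8, -0.6, 6.7]
```

```bash

python3 -m handwheel '[{"dp":[0,0.08,0],"angular":[0,0,0]},{"dp":[0,0,0],"angular":[0,0,0]}]' | egrep 'pos|force'
python3 -m handwheel '[{"dp":[0,0.08,0],"angular":[0,0,0]},{"dp":[0,0,0],"angular":[0,0,0]}]'| egrep 'pos|force'
```

```text
position: [524.2, 77.3, 154.3]
ft_force: [-2.1, 0.8, 12.0]
position: [524.3, 77.3, 154.2]
ft_force: [-3.6, 0.3, 15.6]
```

The force went from 4.9 to 15.6 N while the tip stopped at 154.2, so the button is bottomed. Releasing.

```bash

python3 -m handwheel '[{"dp":[0,-0.3,0],"angular":[0,0,0]},{"dp":[0,-1,0],"angular":[0,0,0]},{"dp":[0,-3,0],"angular":[0,0,0]},{"dp":[0,-4,0],"angular":[0,0,0]},{"dp":[-3,-2,0],"angular":[0,0,0]},{"dp":[-5,0,3],"angular":[0,0,0]},{"dp":[-5,0,4],"angular":[0,0,0]},{"dp":[-5,0,4],"angular":[0,0,0]},{"dp":[0,0,0],"angular":[0,0,0]},{"dp":[0,0,0],"angular":[0,0,0]}]'
python3 -c "
from st import *
for n in('top','side','wrist'):
  f=ctrl.grab_frame(n);cv2.imwrite(f'pics/{n}9.png',f['image'][:,:,::-1])
  try: lever(f,{'top':(225,190,300,290),'side':(270,200,375,285),'wrist':(0,0,560,245)}[n])
  except Exception as e: print(n,e)
  if n=='top': T=f;
  if n=='side': S=f"
```

```text
t: 12.28
position: [440.2, 267.6, 255.0]
orientation: [[0.819, -0.001, 0.574], [-0.574, -0.001, 0.819], [-0.0, -1.0, -0.002]]
ft_force: [-0.7, 1.4, -0.5]
gripper_width: 0.003
t 12.275 p [440.2 267.6 255. ] xang -0.612 tilt [-0.    -1.    -0.002] F [-0.7   1.39 -0.45] g 0.003
r,a 207.9 1.996
centre [ 5.24929e+02  7.92210e+01 -1.27000e-01] err 0.21 dots ['red', 'yellow', 'green', 'blue'] lever -0.4962 in/out [-0.4929 -0.4993] linedir -0.528 n 31
centre [ 5.27106e+02  7.71280e+01 -1.22000e-01] err 0.18 dots ['red', 'yellow', 'green', 'blue'] lever 1.0389 in/out [1.0109 1.0404] linedir 1.468 n 39
wrist need at least one array to concatenate
```

View pics/top9.png

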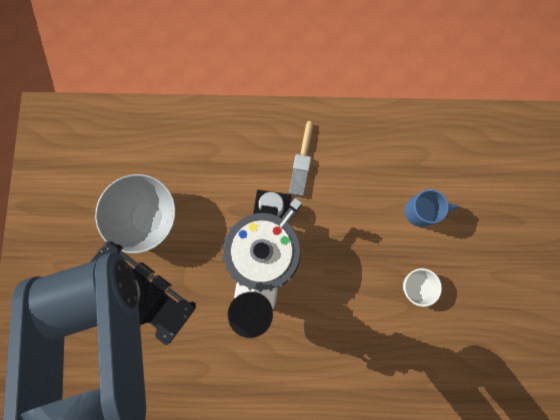

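View pics/side9.png

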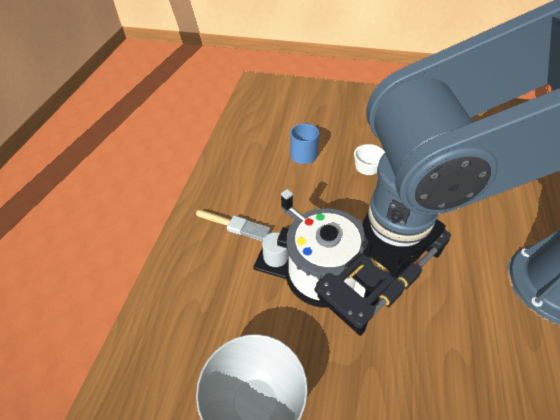

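```bash
python3 - <<'E'
from h import *
S=ctrl.grab_frame("side");T=ctrl.grab_frame("top")
for f,b in((S,(280,185,300,200)),(T,(285,195,305,212))):
    g=f["image"].astype(int); m=((g.max(2)-g.min(2)<25)&(g.max(2)>140)).astype(np.uint8)
    k=np.zeros_like(m);k[b[1]:b[3],b[0]:b[2]]=1
    N,L,st,c=cv2.connectedComponentsWithStats(m*k); i=1+np.argmax(st[1:,4])
    p=ray(f,c[i],174); cc=([527.1,77.1],-.122) if f is S else ([524.93,79.22],-.127)
    q=p[:2]-cc[0]; print(c[i],st[i,4],p,np.hypot(*q),np.arctan2(q[1],q[0])-cc[1])
print(ctrl.get_state()["ft_force"])
E
```

```text
[286.29850746 193.95522388] 67 [628.36272513   6.83847482 174.        ] 123.25105038271656 -0.4845890666394207
[295.31884058 203.07246377] 69 [626.72426499   6.07162251 174.        ] 125.35053854865849 -0.496094060044592
[-0.06068716  0.31876428  0.10858077]
```

```bash
python3 -c "
from workcell import ctrl
print(ctrl.job_done())"
```

```text
the job is handed in; nothing more can be done
None
```

The lever is set on the red dot, the button has been pressed fully down and released, and the job is handed in. It took about 12 s of robot time.

- **Lever:** I pushed the post sideways with the closed fingers, without gripping, from about -0.03 rad to the red dot at -0.5 rad. Wrist-force readings during the push stayed under about 2 N. After backing off, the wrist camera read -0.497 to -0.501 rad.
- **Button:** The tip first met resistance at about 160 mm and stopped at 154.2 mm. The force rose from 4.9 N to 15.6 N over the last millimetre, so the button was at its stop. I then lifted the arm clear.
- **Last checks:** After the press, the top camera gave -0.496 rad both from the pointer line and from the post cap. The side camera's cap estimate disagreed slightly at -0.485 rad; it is coarse, and its radius came out at 123 mm instead of 125 mm. An automatic pointer-line reading in the side view failed because it picked the wrong pixels, and the wrist camera no longer saw the grinder. I did not separately measure that the button sprang back up.
- **Other items:** In the final top view the mug, ramekin, brush and bowl look where they started, and the robot is touching nothing.

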